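Cover the sample pots

TASK

Close the four open steel sample pots with the four blue lids, each pot with the lid of its own size (smallest on smallest, and so on up to the largest), every lid sitting flat with its plug in the mouth. Set the lids down gently without dropping them, leave the pots standing where they are, and leave the brass weight and the measuring cylinder alone.

Things in the scene. Friction and masses are not known exactly. Their poses are not given: they have to be found in the camera images.
- lid1_center (a point): smallest blue lid, loose: plate 68 mm wide, 5 thick; upright round grip post on top, 20 wide, 34 tall; tapered plug below, 5 deep, 34 wide at the plate, 28 at its foot. About 30 g. Starts standing on its plug. Point: centre, z up, 22 mm above the plug foot, 12 above the plate top, 22 below the post top. Fits pot1; seated, the point is 57 mm above that pot's underside.
- pot1: smallest of the four open round stainless-steel sample pots: 56 mm outside diameter, 40 mm high, wall 3 mm, mouth 50 mm wide, 220 g, loose on the bench. Origin: centre of its underside, z up along its axis.
- lid2_center (a point): second smallest blue lid, loose: plate 82 mm wide, 5 thick; upright round grip post on top, 20 wide, 34 tall; tapered plug below, 5 deep, 48 wide at the plate, 42 at its foot. About 42 g. Starts standing on its plug. Point: centre, z up, 22 mm above the plug foot, 12 above the plate top, 22 below the post top. Fits pot2; seated, the point is 63 mm above that pot's underside.
- pot2: second smallest of the four open round stainless-steel sample pots: 70 mm outside diameter, 46 mm high, wall 3 mm, mouth 64 mm wide, 300 g, loose on the bench. Origin: centre of its underside, z up along its axis.
- lid3_center (a point): second largest blue lid, loose: plate 96 mm wide, 5 thick; upright round grip post on top, 20 wide, 34 tall; tapered plug below, 5 deep, 62 wide at the plate, 56 at its foot. About 54 g. Starts standing on its plug. Point: centre, z up, 22 mm above the plug foot, 12 above the plate top, 22 below the post top. Fits pot3; seated, the point is 69 mm above that pot's underside.
- pot3: second largest of the four open round stainless-steel sample pots: 84 mm outside diameter, 52 mm high, wall 3 mm, mouth 78 mm wide, 380 g, loose on the bench. Origin: centre of its underside, z up along its axis.
- lid4_center (a point): largest blue lid, loose: plate 110 mm wide, 5 thick; upright round grip post on top, 20 wide, 34 tall; tapered plug below, 5 deep, 76 wide at the plate, 70 at its foot. About 66 g. Starts standing on its plug. Point: centre, z up, 22 mm above the plug foot, 12 above the plate top, 22 below the post top. Fits pot4; seated, the point is 75 mm above that pot's underside.
- pot4: largest of the four open round stainless-steel sample pots: 98 mm outside diameter, 58 mm high, wall 3 mm, mouth 92 mm wide, 460 g, loose on the bench. Origin: centre of its underside, z up along its axis.
- weight_center (a point): brass knob-topped check weight, 32 mm in diameter, 48 mm high, standing loose on the bench among the pots and lids; the point is half-way up on its axis. Leave it alone.
- cylinder_center (a point): tall clear measuring cylinder, 38 mm in diameter, 247 mm high, on a round white foot 90 mm wide and 12 mm thick, standing loose on the right of the work; the point is on its axis 120 mm above the bench. Leave it alone.

How it is judged:
By the outcome, as a careful person would: the job done as asked, in the order asked, and still so for the second after the job is handed in, with the robot touching nothing.
It also fails if it takes over 96 s, if anything falls off the work surface, if the arm or the gripper's body presses on something with over 40 N, if the wrist force passes 120 N, or if a joint passes its speed limit or range.

ROBOT

A 6-joint arm with a two-finger parallel gripper is mounted at the origin on the work surface. World frame = base frame: x ahead of the robot, y to its left, z up, the work surface at z = 0. Lengths are in m, angles in rad, forces in N, time in s.
With the tool pointing down it reaches from about 0.275 to 0.85 m from the base axis. Payload 19 kg.
Tool frame: the origin (TCP) lies on the centre line of the jaws, within the pads' length; the fingertips stand 22 mm ahead of it and the grasp point (between the pads) lies 3 mm ahead of it; z points along the fingers, y is the line along which they close (so a half turn about z gives the same grasp; the last joint's range is limited). The gripper opens to 85 mm and grips with 20 to 120 N. Pads are 22 mm wide; open, the fingers measure 114 mm over their backs; the gripper's body (76 mm by 85 mm) begins 54 mm behind the grasp point. The pads swing forward as they close: fully open they stand 13 mm farther back than shut.
Start: joints at [-1.469, 0.15, 1.437, -0, 1.554, -0.134], TCP at [0.134, -0.559, 0.253] pointing down, gripper open.
Joint ranges: [-2.8, 2.8], [-0.68, 2.1], [0.12, 2.68], [-1.39, 4.53], [0.16, 2.79], [-2.81, 2.81]. Speed limits (rad/s): [1.89, 1.89, 2.22, 3.01, 3.01, 3.01].

INTERFACE

Orientations are given as a unit quaternion [w, x, y, z].
In Python, from rig import sense, snapshot, camera_params, sign_off gives the robot as it stands. The module is installed in compiled form; this text tells all that it offers.
- The arm moves only by the tool apply_moves, never from a script. Its argument "steps" is a list of rows, each a list of 5 numbers: the shift along the tool's x, y, z in m, then the turn about the tool's z in rad, then the closure, from 0 (fully open) to 1 (shut). In form: [[tx, ty, tz, turn, fingers], ...]. A call has 1 to 5 rows; each row is the pose to reach, as a shift and turn from the pose commanded when the call began, along the tool's axes at that moment; what a row does not reach only later rows make up. A row lasts 1/12 s, in which the tool goes at most 41.7 mm and 7.16 degrees, less where a joint would pass 70% of its speed; a pose out of reach is approached as far as the arm can. A call with a gripper value outside its range is refused whole. The fingers move at their own pace and stop on an object; "force" is the grip in N (left out, the last holds). Time passes only in rows, so rows that repeat a pose let the fingers close. It gives the time, the measured TCP pose, the force, the opening and the grip force at its end, in the units of the state.
- sense(): the state, without advancing time (a new reading comes with each control period).
- snapshot(name): name is "scene" or "top" or "wrist"; returns (picture, depth): 384x512x3 uint8, blue, green, red; 384x512 float32, m along the optical axis (not along the pixel's ray), 0 where there is no reading.
- camera_params(name): a dict with "fx", "fy", "cx", "cy" (pixels), "world_from_camera" (4x4, takes a point from camera to world coordinates); the wrist camera has in their place "T_tool_cam" (4x4, takes a point from camera to tool coordinates, whose origin is the TCP and whose axes are the flange's). Camera axes: x right, y down, z forward; pixel columns grow to the right and rows downward; lengths in m; the calibration is good to about 2 mm. A picture is of the moment at which its call begins: read the wrist's pose just before it. camera_params takes no time and is no camera call.
- sign_off(): hands the job in; it is judged then, once.
The state is a dict: "time_s": time; "qpos": joint angles; "joint_vel": joint speeds; "tau": joint torques, N m; "ee_pos": TCP position; "eef_rot": TCP orientation; "contact_force": force on the tool from outside, world axes, zero at the start; "torque": the same for the moment, N m; "finger_gap": finger opening in m; "gripper_force": force on a finger pad.
Only numpy, scipy, OpenCV 4.12 (cv2) and the standard library are available. Lean on these libraries where they do the work, as an engineer would, in place of code of your own. Each camera call takes 0.05 s, during which the arm holds its last target. There are 200 camera calls.

## Working session

There is one attempt and no reset: what is moved stays moved. The work goes in short steps, Python scripts to look and compute and a tool call to move; the robot and the scene stay as the last step left them, time stands still between calls to the robot, and variables do not carry over. Pictures are saved under pics/ and viewed, at most 14 in all, crops included, and the job is handed in when it is done.

Besides the shell and the picture viewer there is one more tool, called after "Call:" as name(argument=value, ...) on one line, values as JSON. apply_moves: Moves the arm, as the interface text tells. Its arguments: {"type":"object","properties":{"steps":{"type":"array","items":{"type":"array","items":{"type":"number"}}},"force":{"type":"number"}},"required":["steps"]}

```bash
mkdir -p pics; cat > h.py <<'E'
import numpy as np, cv2
from rig import sense, snapshot, camera_params, sign_off
def cloud(name):
    s=sense(); im,d=snapshot(name); p=camera_params(name)
    v,u=np.mgrid[:384,:512]
    P=np.stack([(u-p['cx'])*d/p['fx'],(v-p['cy'])*d/p['fy'],d],-1)
    if name=='wrist':
        from scipy.spatial.transform import Rotation as R
        q=s['eef_rot']; Rt=R.from_quat([q[1],q[2],q[3],q[0]]).as_matrix()
        T=np.eye(4);T[:3,:3]=Rt;T[:3,3]=s['ee_pos'];T=T@np.array(p['T_tool_cam'])
    else: T=np.array(p['world_from_camera'])
    W=P@T[:3,:3].T+T[:3,3]; W[d==0]=np.nan
    return im,d,W
E
python3 - <<'E'
from h import *
s=sense(); print({k:np.round(v,3) for k,v in s.items()})
for n in('top','scene'):
    im,d,W=cloud(n); cv2.imwrite(f'pics/{n}0.png',im); np.save(n+'.npy',W)
    print(n,np.round(camera_params(n)['world_from_camera'],3).tolist())
E
```

```text
{'time_s': np.float64(0.0), 'qpos': array([-1.469,  0.151,  1.438, -0.   ,  1.554, -0.134]), 'joint_vel': array([ 0.   , -0.001, -0.001, -0.   , -0.   , -0.   ]), 'tau': array([-6.0000e-03, -7.1305e+01, -5.7087e+01, -0.0000e+00,  9.0000e-03,
        0.0000e+00]), 'ee_pos': array([ 0.134, -0.559,  0.253]), 'eef_rot': array([-0.001,  0.993,  0.118,  0.   ]), 'contact_force': array([-0.212,  0.176, -0.505]), 'torque': array([0.04 , 0.018, 0.001]), 'gripper_force': np.float64(0.0), 'finger_gap': np.float64(0.086)}
top [[0.012, -0.993, 0.12, 0.379], [-1.0, -0.011, 0.008, -0.118], [-0.007, -0.12, -0.993, 1.334], [0.0, 0.0, 0.0, 1.0]]
scene [[-0.498, 0.524, -0.692, 1.532], [0.867, 0.313, -0.387, 0.433], [0.014, -0.792, -0.61, 0.977], [0.0, 0.0, 0.0, 1.0]]
```

View pics/top0.png

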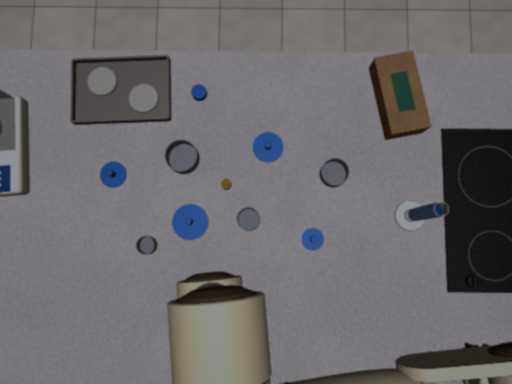

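View pics/scene0.png

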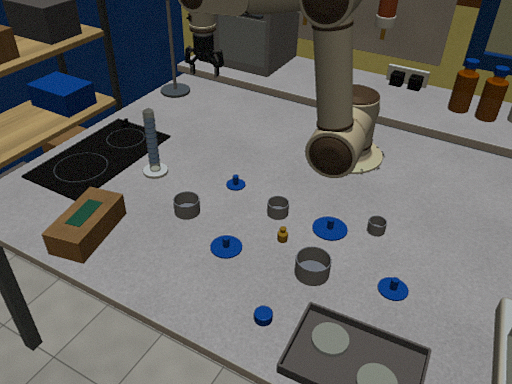

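The top view shows lids at (312,239), (113,174), (268,147) and (190,222) px. Pots are at (147,245), (248,219), (334,172) and (183,157), the weight at (226,184) and the cylinder foot at (410,215). The blue cap at (199,92) is a distractor.

```bash
cat > m.py <<'E'
from h import *
from scipy.optimize import least_squares
W=np.load('top.npy')
def near(c,r=45):
    v,u=np.mgrid[:384,:512]; m=(np.hypot(u-c[0],v-c[1])<r)&np.isfinite(W[...,0]); return W[m]
def fit(p):
    f=least_squares(lambda q:np.hypot(p[:,0]-q[0],p[:,1]-q[1])-q[2],[*p[:,:2].mean(0),.03],loss='soft_l1',f_scale=.002); return f.x
bg=near((100,280),30); print('bench z',np.median(bg[:,2]))
for n,c,r in(('lid1',(312,239),16),('lid2',(113,174),18),('lid3',(268,147),20),('lid4',(190,222),22)):
    p=near(c,r); t=p[(p[:,2]>.036)&(p[:,2]<.055)]; pl=p[(p[:,2]>.006)&(p[:,2]<.016)]
    a=(pl.min(0)+pl.max(0))/2
    print(n,'post',len(t),t.mean(0).round(4),'plate mid',a.round(4),'size',np.ptp(pl,0).round(3))
for n,c,r,h in(('pot1',(147,245),14,.040),('pot2',(248,219),16,.046),('pot3',(334,172),18,.052),('pot4',(183,157),22,.058)):
    p=near(c,r); t=p[abs(p[:,2]-h)<.005]
    print(n,len(t),fit(t).round(4),'mid',((t.min(0)+t.max(0))/2).round(4),np.ptp(t,0).round(3))
for n,c,r in(('weight',(226,184),9),('cyl',(405,217),30)):
    p=near(c,r);p=p[p[:,2]>.006];print(n,np.median(p,0).round(3),p.max(0).round(3),p.min(0).round(3))
E
python3 m.py
```

```text
bench z -0.0017890227317893803
lid1 post 36 [ 0.402  -0.2604  0.0432] plate mid [ 0.4022 -0.256   0.0104] size [0.063 0.072 0.009]
lid2 post 40 [0.5924 0.3509 0.042 ] plate mid [0.5936 0.3528 0.0108] size [0.079 0.084 0.01 ]
lid3 post 36 [ 0.683  -0.1232  0.0418] plate mid [ 0.6832 -0.1234  0.0107] size [0.093 0.093 0.009]
lid4 post 37 [0.4498 0.1103 0.0414] plate mid [0.4493 0.1105 0.0109] size [0.106 0.11  0.01 ]
pot1 58 [0.378  0.2358 0.0261] mid [0.3768 0.2361 0.0393] [0.053 0.054 0.009]
pot2 61 [ 0.4592 -0.0669  0.0331] mid [ 0.4594 -0.0666  0.0453] [0.065 0.065 0.008]
pot3 81 [ 0.6019 -0.324   0.0401] mid [ 0.6013 -0.3247  0.0517] [0.079 0.081 0.009]
pot4 98 [0.6451 0.1363 0.0471] mid [0.6452 0.136  0.058 ] [0.095 0.096 0.01 ]
weight [0.562 0.001 0.029] [0.578 0.018 0.052] [ 0.55  -0.013  0.008]
cyl [ 0.472 -0.54   0.015] [ 0.522 -0.482  0.248] [ 0.418 -0.598  0.006]
```

The measured heights, sizes and reaches match the given data, and the plugs have about 8 mm of radial clearance. Setting out: I'll square the tool with the world axes on the way to lid1.

Call:
apply_moves(steps=[[0.025, -0.017, 0, 0.08, 0], [0.058, -0.04, 0.01, 0.16, 0], [0.091, -0.063, 0.02, 0.2366, 0], [0.124, -0.086, 0.03, 0.2366, 0], [0.157, -0.109, 0.04, 0.2366, 0]], force=40)

```text
time_s: 0.52
ee_pos: [0.2622, -0.4147, 0.2126]
eef_rot: [-0.0, 1.0, -0.001, -0.0]
contact_force: [1.6, -1.3, 0.2]
finger_gap: 0.0854
gripper_force: 0.0
```

Call:
apply_moves(steps=[[0.024, -0.027, 0.013, 0, 0], [0.05, -0.056, 0.026, 0, 0], [0.077, -0.086, 0.04, 0, 0], [0.105, -0.117, 0.053, 0, 0], [0.127, -0.142, 0.063, 0, 0]])

```text
time_s: 0.93
ee_pos: [0.3895, -0.2724, 0.1495]
eef_rot: [-0.0, 1.0, -0.0, -0.0]
contact_force: [0.3, -1.2, 0.5]
finger_gap: 0.0854
gripper_force: 0.0
```

Call:
apply_moves(steps=[[0.014, -0.015, 0.01, 0, 0], [0.014, -0.015, 0.01, 0, 0]])

```text
time_s: 1.1
ee_pos: [0.404, -0.2561, 0.1383]
eef_rot: [-0.001, 1.0, 0.001, -0.001]
contact_force: [0.1, -0.2, -0.6]
finger_gap: 0.0853
gripper_force: 0.0
```

```bash
cat > w.py <<'E'
from h import *
import sys
im,d,W=cloud('wrist'); cv2.imwrite('pics/'+sys.argv[1],im)
s=sense(); print(s['ee_pos'].round(4),s['qpos'].round(2))
b=im.astype(int); m=(b[...,0]>1.5*b[...,2]+15)&np.isfinite(W[...,0])
n,l,st,c=cv2.connectedComponentsWithStats(m.astype(np.uint8))
for i in range(1,n):
    if st[i,4]>200:
        p=W[l==i]; t=p[p[:,2]>p[:,2].max()-.008]
        print('blue',c[i].round(),st[i,4],'top mid',((t.min(0)+t.max(0))/2).round(4),'all mid',((p.min(0)+p.max(0))/2).round(4),'size',np.ptp(p,0).round(3))
E
python3 w.py w1.png
```

```text
[ 0.4032 -0.2577  0.1392] [-0.73  0.02  1.82  0.    1.31  0.84]
blue [265. 191.] 3890 top mid [ 0.4033 -0.26    0.0423] all mid [ 0.4033 -0.2597  0.0224] size [0.066 0.067 0.047]
```

View pics/w1.png

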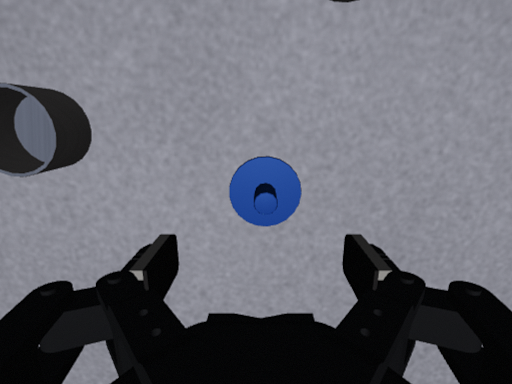

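The wrist view shows lid1's post at (265,203) px, between the jaws. That puts it at (0.403, -0.260), 2 mm from the top-camera estimate. Descending and gripping.

Call:
apply_moves(steps=[[0, 0.002, 0.025, 0, 0], [0, 0.002, 0.055, 0, 0], [0, 0.002, 0.082, 0, 0], [0, 0.002, 0.097, 0, 0], [0, 0.002, 0.101, 0, 0]])

```text
time_s: 1.57
ee_pos: [0.4011, -0.2614, 0.0371]
eef_rot: [-0.001, 1.0, -0.001, -0.001]
contact_force: [-0.3, 0.4, 0.0]
finger_gap: 0.0855
gripper_force: 0.0
```

Call:
apply_moves(steps=[[0, 0, 0, 0, 0.4], [0, 0, 0, 0, 0.9], [0, 0, 0, 0, 0.9], [0, 0, 0, 0, 0.9], [0, 0, 0, 0, 0.9]], force=40)

```text
time_s: 1.98
ee_pos: [0.4029, -0.2619, 0.0402]
eef_rot: [0.0, 1.0, -0.0, 0.001]
contact_force: [0.5, 0.9, -0.6]
finger_gap: 0.0255
gripper_force: 0.0
```

Call:
apply_moves(steps=[[0, 0, 0, 0, 1], [0, 0, 0, 0, 1], [0, 0, 0, 0, 1]])

```text
time_s: 2.23
ee_pos: [0.4029, -0.2618, 0.0401]
eef_rot: [0.0, 1.0, -0.0, 0.0]
contact_force: [-1.2, 0.6, 7.1]
finger_gap: 0.0187
gripper_force: 38.8
```

Call:
apply_moves(steps=[[0, 0, -0.01, 0, 1], [0, 0, -0.03, 0, 1], [0, 0, -0.06, 0, 1], [0, 0, -0.09, 0, 1], [0, 0, -0.1, 0, 1]])

```text
time_s: 2.65
ee_pos: [0.4036, -0.2623, 0.1441]
eef_rot: [0.002, 1.0, -0.0, 0.002]
contact_force: [1.4, -0.1, 1.1]
finger_gap: 0.0188
gripper_force: 39.1
```

Call:
apply_moves(steps=[[0, -0.015, 0, 0, 1], [-0.002, -0.045, 0, 0, 1], [-0.004, -0.08, 0, 0, 1], [-0.006, -0.115, 0, 0, 1], [-0.008, -0.15, 0, 0, 1]])

```text
time_s: 3.07
ee_pos: [0.3938, -0.1095, 0.1388]
eef_rot: [-0.0, 1.0, -0.001, -0.0]
contact_force: [-0.1, 0.6, 0.0]
finger_gap: 0.0187
gripper_force: 39.1
```

Call:
apply_moves(steps=[[-0.002, -0.035, 0, 0, 1], [-0.004, -0.07, 0, 0, 1], [-0.006, -0.105, 0, 0, 1], [-0.008, -0.14, 0, 0, 1], [-0.01, -0.175, 0, 0, 1]])

```text
time_s: 3.48
ee_pos: [0.3837, 0.0655, 0.1391]
eef_rot: [-0.0, 1.0, -0.0, -0.0]
contact_force: [1.5, -0.7, -0.8]
finger_gap: 0.0188
gripper_force: 39.1
```

Call:
apply_moves(steps=[[-0.002, -0.035, 0, 0, 1], [-0.004, -0.07, 0, 0, 1], [-0.005, -0.1, 0, 0, 1], [-0.007, -0.125, 0, 0, 1], [-0.008, -0.13, 0, 0, 1]])

```text
time_s: 3.9
ee_pos: [0.3757, 0.1967, 0.139]
eef_rot: [-0.0, 1.0, 0.001, -0.0]
contact_force: [0.6, 0.4, 0.8]
finger_gap: 0.019
gripper_force: 39.2
```

```bash
python3 w.py w2.png
```

```text
[0.3757 0.1958 0.1389] [ 0.3  -0.1   1.93  0.    1.31  1.87]
blue [359. 104.] 13076 top mid [0.4506 0.1123 0.0418] all mid [0.4518 0.1125 0.0219] size [0.112 0.109 0.048]
blue [260. 224.] 6928 top mid [0.3762 0.19   0.1431] all mid [0.3658 0.2088 0.0733] size [0.088 0.091 0.147]
```

View pics/w2.png

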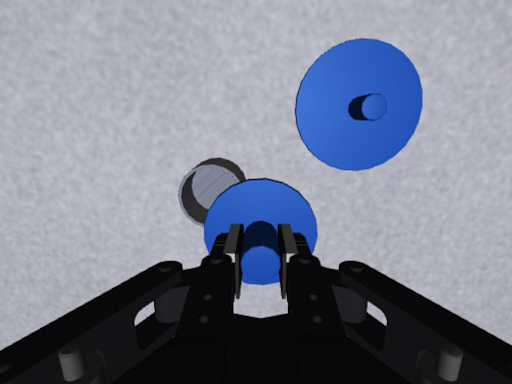

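Lid1 hangs level, and pot1's mouth at (212,190) px lies 4 cm to the left. Completing the transfer and lowering.

Call:
apply_moves(steps=[[0.001, -0.015, 0, 0, 1], [0.002, -0.035, 0, 0, 1], [0.002, -0.04, 0.01, 0, 1], [0.002, -0.04, 0.03, 0, 1], [0.002, -0.04, 0.048, 0, 1]])

```text
time_s: 4.37
ee_pos: [0.3786, 0.233, 0.0901]
eef_rot: [0.0, 1.0, -0.0, -0.0]
contact_force: [0.2, 0.5, -1.5]
finger_gap: 0.0187
gripper_force: 39.3
```

Call:
apply_moves(steps=[[0, 0, 0.004, 0, 1], [0, 0, 0.008, 0, 1], [0, 0, 0.012, 0, 1], [0, 0, 0.014, 0, 1], [0, 0, 0.014, 0, 1]])

```text
time_s: 4.78
ee_pos: [0.3792, 0.2334, 0.0775]
eef_rot: [-0.0, 1.0, -0.001, 0.0]
contact_force: [-0.4, 0.1, -0.6]
finger_gap: 0.0187
gripper_force: 39.2
```

Call:
apply_moves(steps=[[-0.001, -0.003, 0, 0, 1], [-0.001, -0.003, 0.0015, 0, 1], [-0.001, -0.003, 0.003, 0, 1], [-0.001, -0.003, 0.003, 0, 1]])

```text
time_s: 5.12
ee_pos: [0.3783, 0.2368, 0.0751]
eef_rot: [-0.0, 1.0, -0.0, 0.0]
contact_force: [-3.9, -0.3, 10.2]
finger_gap: 0.0188
gripper_force: 40.2
```

Contact came at the expected height, so it's seated. Easing off slightly and opening.

Call:
apply_moves(steps=[[0, 0, -0.001, 0, 1], [0, 0, -0.001, 0, 0.6], [0, 0, -0.001, 0, 0.4], [0, 0, -0.001, 0, 0.2], [0, 0, -0.001, 0, 0.2]])

```text
time_s: 5.53
ee_pos: [0.378, 0.2365, 0.0753]
eef_rot: [-0.0, 1.0, -0.0, -0.0]
contact_force: [-0.1, 0.1, -0.2]
finger_gap: 0.0665
gripper_force: 0.0
```

Call:
apply_moves(steps=[[0, 0, -0.001, 0, 0.2], [0, 0, -0.02, 0, 0.2], [0, 0, -0.05, 0, 0.2], [0, 0, -0.08, 0, 0], [0.01, -0.01, -0.085, 0, 0]])

```text
time_s: 5.95
ee_pos: [0.3886, 0.2464, 0.1651]
eef_rot: [-0.001, 1.0, -0.0, 0.002]
contact_force: [0.8, 0.8, 2.4]
finger_gap: 0.0853
gripper_force: 0.0
```

```bash
python3 w.py w3.png
```

```text
[0.3905 0.2481 0.1641] [ 0.4  -0.04  1.82  0.    1.35  1.97]
blue [399. 120.] 10315 top mid [0.4503 0.1126 0.0419] all mid [0.4516 0.1124 0.0219] size [0.11  0.109 0.048]
blue [271. 204.] 4038 top mid [0.3786 0.2366 0.0767] all mid [0.3785 0.2391 0.0401] size [0.067 0.07  0.081]
```

View pics/w3.png

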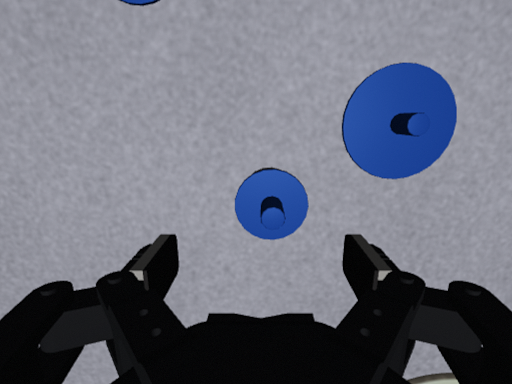

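Lid1 is seated: its post at (272,217) px has its top at about 0.079 m, as it should be. On to lid2.

Call:
apply_moves(steps=[[0.02, -0.01, 0, 0, 0], [0.05, -0.026, 0, 0, 0], [0.083, -0.043, 0, 0, 0], [0.116, -0.06, 0, 0, 0], [0.149, -0.077, 0, 0, 0]])

```text
time_s: 6.42
ee_pos: [0.5384, 0.3241, 0.1596]
eef_rot: [0.0, 1.0, -0.0, -0.0]
contact_force: [-0.2, 0.1, 0.7]
finger_gap: 0.0853
gripper_force: 0.0
```

Call:
apply_moves(steps=[[0.03, -0.015, 0, 0, 0], [0.05, -0.026, 0.01, 0, 0], [0.055, -0.028, 0.015, 0, 0], [0.055, -0.028, 0.015, 0, 0]])

```text
time_s: 6.75
ee_pos: [0.5923, 0.3513, 0.1425]
eef_rot: [0.001, 1.0, -0.0, -0.002]
contact_force: [-0.7, 0.2, -1.2]
finger_gap: 0.0853
gripper_force: 0.0
```

```bash
python3 w.py w4.png
```

```text
[0.5916 0.351  0.1437] [0.42 0.44 1.29 0.   1.41 2.  ]
blue [258. 187.] 5575 top mid [0.5937 0.3537 0.0422] all mid [0.5937 0.3547 0.0226] size [0.08  0.083 0.047]
blue [492. 284.] 1065 top mid [0.6057 0.2784 0.192 ] all mid [0.5322 0.1804 0.1004] size [0.149 0.2   0.191]
```

Call:
apply_moves(steps=[[0.002, -0.003, 0.025, 0, 0], [0.002, -0.003, 0.055, 0, 0], [0.002, -0.003, 0.083, 0, 0], [0.002, -0.003, 0.098, 0, 0], [0.002, -0.003, 0.102, 0, 0]])

```text
time_s: 7.22
ee_pos: [0.592, 0.3534, 0.041]
eef_rot: [0.001, 1.0, -0.0, -0.002]
contact_force: [-0.8, -0.1, -0.1]
finger_gap: 0.0852
gripper_force: 0.0
```

Call:
apply_moves(steps=[[0, 0, 0, 0, 0.4], [0, 0, 0, 0, 1], [0, 0, 0, 0, 1], [0, 0, 0, 0, 1], [0, 0, 0, 0, 1]])

```text
time_s: 7.63
ee_pos: [0.5944, 0.3545, 0.0445]
eef_rot: [-0.0, 1.0, -0.0, 0.001]
contact_force: [0.3, -0.5, -1.1]
finger_gap: 0.0254
gripper_force: 0.0
```

Call:
apply_moves(steps=[[0, 0, 0, 0, 1], [0, 0, 0, 0, 1], [0, 0, 0, 0, 1]])

```text
time_s: 7.88
ee_pos: [0.5944, 0.3545, 0.0443]
eef_rot: [-0.0, 1.0, -0.0, 0.001]
contact_force: [-1.3, 0.2, 7.1]
finger_gap: 0.0186
gripper_force: 38.9
```

Call:
apply_moves(steps=[[0, 0, -0.01, 0, 1], [0, 0, -0.03, 0, 1], [0, 0, -0.06, 0, 1], [0, 0, -0.09, 0, 1], [0, 0, -0.105, 0, 1]])

```text
time_s: 8.3
ee_pos: [0.5948, 0.3547, 0.1532]
eef_rot: [-0.001, 1.0, -0.0, 0.002]
contact_force: [0.8, 0.8, 0.1]
finger_gap: 0.0182
gripper_force: 39.3
```

Call:
apply_moves(steps=[[-0.005, 0.015, 0, 0, 1], [-0.015, 0.045, 0, 0, 1], [-0.026, 0.08, 0, 0, 1], [-0.037, 0.115, 0, 0, 1], [-0.048, 0.15, 0, 0, 1]])

```text
time_s: 8.72
ee_pos: [0.5451, 0.2031, 0.149]
eef_rot: [-0.0, 1.0, -0.0, 0.0]
contact_force: [0.1, -0.5, 0.5]
finger_gap: 0.0182
gripper_force: 39.3
```

Call:
apply_moves(steps=[[-0.011, 0.035, 0, 0, 1], [-0.022, 0.07, 0, 0, 1], [-0.034, 0.105, 0, 0, 1], [-0.045, 0.14, 0, 0, 1], [-0.056, 0.175, 0, 0, 1]])

```text
time_s: 9.13
ee_pos: [0.489, 0.028, 0.1492]
eef_rot: [0.0, 1.0, -0.0, 0.0]
contact_force: [0.9, 0.2, -0.2]
finger_gap: 0.0188
gripper_force: 39.3
```

Call:
apply_moves(steps=[[-0.011, 0.035, 0, 0, 1], [-0.022, 0.07, 0, 0, 1], [-0.028, 0.09, 0.01, 0, 1], [-0.031, 0.095, 0.03, 0, 1], [-0.031, 0.095, 0.045, 0, 1]])

```text
time_s: 9.55
ee_pos: [0.4582, -0.0672, 0.1034]
eef_rot: [0.0, 1.0, -0.002, 0.001]
contact_force: [-0.9, 0.6, -1.3]
finger_gap: 0.0183
gripper_force: 39.3
```

Call:
apply_moves(steps=[[0.001, -0.001, 0.005, 0, 1], [0.001, -0.001, 0.01, 0, 1], [0.001, -0.001, 0.014, 0, 1], [0.001, -0.001, 0.016, 0, 1], [0.001, -0.001, 0.016, 0, 1]])

```text
time_s: 9.97
ee_pos: [0.46, -0.0643, 0.0875]
eef_rot: [-0.0, 1.0, -0.0, 0.0]
contact_force: [0.9, 0.0, -1.0]
finger_gap: 0.0183
gripper_force: 39.3
```

Call:
apply_moves(steps=[[0, 0, 0.001, 0, 1], [0, 0, 0.002, 0, 1], [0, 0, 0.002, 0, 1]])

```text
time_s: 10.22
ee_pos: [0.4599, -0.0645, 0.0854]
eef_rot: [-0.0, 1.0, -0.0, 0.0]
contact_force: [-0.2, -0.0, -0.5]
finger_gap: 0.0186
gripper_force: 39.3
```

Call:
apply_moves(steps=[[0, 0.001, 0.001, 0, 1], [0, 0.001, 0.001, 0, 1]])

```text
time_s: 10.38
ee_pos: [0.4601, -0.065, 0.0853]
eef_rot: [-0.001, 1.0, -0.0, 0.0]
contact_force: [-4.7, 8.4, 15.7]
finger_gap: 0.0186
gripper_force: 41.1
```

Call:
apply_moves(steps=[[0, 0, -0.001, 0, 1], [0, 0, -0.001, 0, 0.6], [0, 0, -0.001, 0, 0.4], [0, 0, -0.001, 0, 0.2], [0, 0, -0.001, 0, 0.2]])

```text
time_s: 10.8
ee_pos: [0.4598, -0.0656, 0.0852]
eef_rot: [-0.0, 1.0, -0.0, -0.0]
contact_force: [-0.3, -0.8, 0.1]
finger_gap: 0.066
gripper_force: 0.0
```

Call:
apply_moves(steps=[[0, 0, -0.001, 0, 0.2], [0, 0, -0.02, 0, 0.2], [0, 0, -0.05, 0, 0.2], [0, 0, -0.075, 0, 0], [0, 0, -0.075, 0, 0]])

```text
time_s: 11.22
ee_pos: [0.4614, -0.066, 0.165]
eef_rot: [0.001, 1.0, -0.0, 0.003]
contact_force: [0.5, 0.9, 1.7]
finger_gap: 0.0852
gripper_force: 0.0
```

```bash
python3 w.py w5.png
```

```text
[ 0.4608 -0.0659  0.1626] [-0.31 -0.03  1.82  0.    1.35  1.26]
blue [ 89. 193.] 8433 top mid [0.4506 0.1116 0.0418] all mid [0.4507 0.1154 0.0222] size [0.109 0.118 0.047]
blue [260. 197.] 6310 top mid [ 0.4593 -0.0654  0.0828] all mid [ 0.4593 -0.0609  0.0428] size [0.081 0.09  0.088]
```

View pics/w5.png

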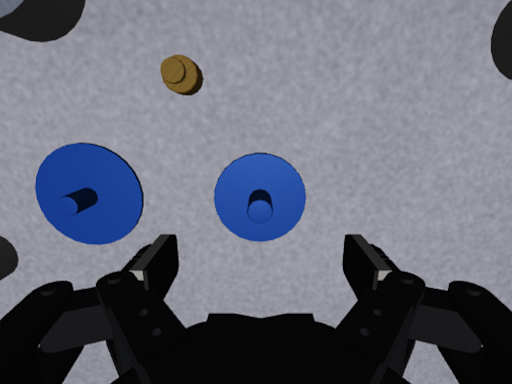

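Lid2 sits centred on pot2 at (260,197) px, with its post top at 0.085 m as expected. Next, lid3.

Call:
apply_moves(steps=[[0.02, 0.005, 0, 0, 0], [0.052, 0.013, 0, 0, 0], [0.086, 0.022, 0, 0, 0], [0.12, 0.031, 0, 0, 0], [0.154, 0.039, 0, 0, 0]])

```text
time_s: 11.68
ee_pos: [0.6149, -0.1051, 0.1589]
eef_rot: [-0.0, 1.0, -0.0, -0.001]
contact_force: [0.0, 0.6, 0.9]
finger_gap: 0.0852
gripper_force: 0.0
```

Call:
apply_moves(steps=[[0.033, 0.009, 0, 0, 0], [0.06, 0.015, 0.01, 0, 0], [0.069, 0.018, 0.02, 0, 0], [0.069, 0.018, 0.02, 0, 0]])

```text
time_s: 12.02
ee_pos: [0.6832, -0.1231, 0.1358]
eef_rot: [-0.001, 1.0, -0.001, -0.002]
contact_force: [-1.4, 0.9, -0.7]
finger_gap: 0.0853
gripper_force: 0.0
```

```bash
python3 w.py w6.png
```

```text
[ 0.6823 -0.1227  0.1373] [-0.29  0.45  1.28  0.    1.41  1.28]
blue [259. 187.] 8032 top mid [ 0.6849 -0.1222  0.0422] all mid [ 0.6851 -0.1209  0.0224] size [0.095 0.097 0.047]
blue [ 84. 372.] 809 top mid [ 0.6734 -0.0623  0.1873] all mid [0.5643 0.0202 0.0984] size [0.221 0.168 0.186]
```

Call:
apply_moves(steps=[[0.002, -0.001, 0.025, 0, 0], [0.002, -0.001, 0.055, 0, 0], [0.002, -0.001, 0.08, 0, 0], [0.002, -0.001, 0.093, 0, 0], [0.002, -0.001, 0.097, 0, 0]])

```text
time_s: 12.48
ee_pos: [0.6832, -0.1212, 0.0413]
eef_rot: [-0.001, 1.0, -0.0, -0.002]
contact_force: [-0.4, -0.6, 0.2]
finger_gap: 0.0852
gripper_force: 0.0
```

Call:
apply_moves(steps=[[0, 0, 0, 0, 0.4], [0, 0, 0, 0, 1], [0, 0, 0, 0, 1], [0, 0, 0, 0, 1], [0, 0, 0, 0, 1]])

```text
time_s: 12.9
ee_pos: [0.6851, -0.1218, 0.0444]
eef_rot: [0.0, 1.0, -0.0, 0.001]
contact_force: [-0.9, -0.5, -0.2]
finger_gap: 0.0256
gripper_force: 0.0
```

Call:
apply_moves(steps=[[0, 0, 0, 0, 1], [0, 0, 0, 0, 1], [0, 0, 0, 0, 1]])

```text
time_s: 13.15
ee_pos: [0.685, -0.1218, 0.0443]
eef_rot: [0.0, 1.0, -0.0, 0.001]
contact_force: [-2.0, 0.7, 6.7]
finger_gap: 0.0182
gripper_force: 38.9
```

Call:
apply_moves(steps=[[0, 0, -0.01, 0, 1], [0, 0, -0.03, 0, 1], [0, 0, -0.06, 0, 1], [0, 0, -0.09, 0, 1], [0, 0, -0.11, 0, 1]])

```text
time_s: 13.57
ee_pos: [0.6852, -0.1218, 0.1573]
eef_rot: [0.0, 1.0, -0.0, 0.001]
contact_force: [0.4, 0.1, 0.6]
finger_gap: 0.0186
gripper_force: 39.1
```

Call:
apply_moves(steps=[[-0.007, 0.017, 0, 0, 1], [-0.019, 0.047, 0, 0, 1], [-0.032, 0.078, 0, 0, 1], [-0.045, 0.11, 0, 0, 1], [-0.058, 0.141, 0, 0, 1]])

```text
time_s: 13.98
ee_pos: [0.6259, -0.264, 0.1543]
eef_rot: [0.0, 1.0, -0.0, 0.0]
contact_force: [0.6, -0.6, -0.4]
finger_gap: 0.0184
gripper_force: 39.1
```

Call:
apply_moves(steps=[[-0.012, 0.03, 0, 0, 1], [-0.021, 0.052, 0.005, 0, 1], [-0.0245, 0.06, 0.02, 0, 1], [-0.0245, 0.06, 0.04, 0, 1], [-0.0245, 0.06, 0.045, 0, 1]])

```text
time_s: 14.4
ee_pos: [0.6009, -0.323, 0.1061]
eef_rot: [-0.001, 1.0, -0.001, -0.001]
contact_force: [-0.1, 1.2, -0.9]
finger_gap: 0.0183
gripper_force: 39.1
```

Foot is still above the rim. A quick wrist look to confirm alignment of lid and pot before lowering.

```bash
python3 w.py w7.png; python3 - <<'E'
from h import *
print(sense()['ee_pos'].round(4))
im,d,W=cloud('top'); np.save('top1.npy',W); cv2.imwrite('pics/top1.png',im)
E
```

```text
[ 0.6011 -0.3224  0.1063] [-0.61  0.45  1.35  0.    1.34  0.97]
blue [260. 216.] 13851 top mid [ 0.6115 -0.3229  0.1277] all mid [ 0.6006 -0.3117  0.0653] size [0.096 0.117 0.132]
[ 0.6011 -0.3224  0.1063]
```

View pics/w7.png

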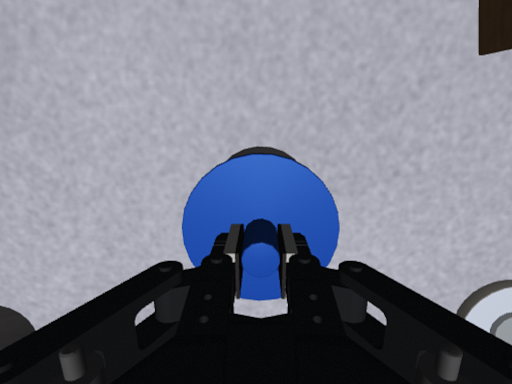

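Lid3 covers pot3 symmetrically, with the pot edge showing at (261,150) px. The cylinder foot at (500,320) is well clear. Lowering.

Call:
apply_moves(steps=[[0.0015, 0, 0.004, 0, 1], [0.0015, 0, 0.008, 0, 1], [0.0015, 0, 0.011, 0, 1], [0.0015, 0, 0.013, 0, 1], [0.0015, 0, 0.013, 0, 1]])

```text
time_s: 14.92
ee_pos: [0.6036, -0.3224, 0.095]
eef_rot: [-0.0, 1.0, -0.0, -0.0]
contact_force: [0.5, -0.5, -1.1]
finger_gap: 0.0181
gripper_force: 39.1
```

Call:
apply_moves(steps=[[0, 0, 0.001, 0, 1], [0, 0, 0.002, 0, 1], [0, 0, 0.002, 0, 1]])

```text
time_s: 15.17
ee_pos: [0.6036, -0.3226, 0.0932]
eef_rot: [-0.0, 1.0, -0.0, -0.0]
contact_force: [0.1, 1.1, 0.6]
finger_gap: 0.0185
gripper_force: 39.1
```

Call:
apply_moves(steps=[[0, 0, 0.001, 0, 1], [0, 0, 0.002, 0, 1], [0, 0, 0.002, 0, 1]])

```text
time_s: 15.42
ee_pos: [0.6036, -0.3227, 0.0914]
eef_rot: [0.0, 1.0, -0.0, 0.0]
contact_force: [-0.3, -0.2, 0.0]
finger_gap: 0.0185
gripper_force: 39.2
```

Call:
apply_moves(steps=[[0, 0, 0.0005, 0, 1], [0, 0, 0.001, 0, 1], [0, 0, 0.001, 0, 1]])

```text
time_s: 15.67
ee_pos: [0.6036, -0.3227, 0.0913]
eef_rot: [0.0, 1.0, -0.0, 0.0]
contact_force: [-4.5, 2.8, 10.2]
finger_gap: 0.0188
gripper_force: 40.3
```

Seated. Release.

Call:
apply_moves(steps=[[0, 0, -0.0005, 0, 1], [0, 0, -0.0005, 0, 0.6], [0, 0, -0.0005, 0, 0.4], [0, 0, -0.0005, 0, 0.2], [0, 0, -0.0005, 0, 0.2]])

```text
time_s: 16.08
ee_pos: [0.6035, -0.3227, 0.0906]
eef_rot: [-0.0, 1.0, -0.0, -0.0]
contact_force: [0.3, 0.2, -0.2]
finger_gap: 0.0663
gripper_force: 0.0
```

Call:
apply_moves(steps=[[0, 0, -0.001, 0, 0.2], [0, 0, -0.02, 0, 0.2], [0, 0, -0.05, 0, 0.2], [0, 0, -0.075, 0, 0], [0, 0, -0.075, 0, 0]])

```text
time_s: 16.5
ee_pos: [0.605, -0.3235, 0.1716]
eef_rot: [0.002, 1.0, -0.0, 0.003]
contact_force: [0.6, 0.2, 1.1]
finger_gap: 0.0852
gripper_force: 0.0
```

```bash
python3 w.py w8.png
```

```text
[ 0.6045 -0.3233  0.169 ] [-0.6   0.41  1.27  0.    1.45  0.97]
blue [259. 195.] 8640 top mid [ 0.6036 -0.3226  0.0887] all mid [ 0.6037 -0.3168  0.0458] size [0.095 0.106 0.094]
blue [  8. 303.] 357 top mid [ 0.618  -0.2508  0.2254] all mid [ 0.5461 -0.1538  0.1372] size [0.145 0.196 0.182]
```

Lid3's post top reads 0.091 m, so it's seated. On to lid4.

Call:
apply_moves(steps=[[-0.005, -0.015, 0, 0, 0], [-0.016, -0.045, 0, 0, 0], [-0.028, -0.08, 0, 0, 0], [-0.04, -0.115, 0, 0, 0], [-0.052, -0.15, 0, 0, 0]])

```text
time_s: 16.97
ee_pos: [0.5505, -0.1712, 0.1647]
eef_rot: [-0.0, 1.0, -0.001, -0.001]
contact_force: [0.7, 0.5, 0.2]
finger_gap: 0.0856
gripper_force: 0.0
```

Call:
apply_moves(steps=[[-0.012, -0.035, 0, 0, 0], [-0.024, -0.07, 0, 0, 0], [-0.036, -0.105, 0, 0, 0], [-0.05, -0.14, 0, 0, 0], [-0.062, -0.175, 0, 0, 0]])

```text
time_s: 17.38
ee_pos: [0.4884, 0.0039, 0.1651]
eef_rot: [-0.0, 1.0, -0.001, -0.0]
contact_force: [0.4, 0.7, -0.4]
finger_gap: 0.0854
gripper_force: 0.0
```

Call:
apply_moves(steps=[[-0.012, -0.035, 0, 0, 0], [-0.024, -0.07, 0, 0, 0], [-0.036, -0.1, 0.01, 0, 0], [-0.039, -0.11, 0.03, 0, 0], [-0.039, -0.11, 0.03, 0, 0]])

```text
time_s: 17.8
ee_pos: [0.4485, 0.1144, 0.1326]
eef_rot: [-0.0, 1.0, 0.001, -0.002]
contact_force: [-0.5, -0.4, -1.7]
finger_gap: 0.0848
gripper_force: 0.0
```

```bash
python3 w.py w9.png
```

```text
[0.4496 0.1132 0.1342] [ 0.08 -0.01  1.85  0.    1.3   1.65]
blue [263. 187.] 10861 top mid [0.4504 0.1117 0.0422] all mid [0.4511 0.1129 0.0226] size [0.108 0.111 0.047]
blue [480. 194.] 6002 top mid [ 0.4587 -0.058   0.0711] all mid [ 0.4595 -0.0673  0.0377] size [0.081 0.086 0.075]
blue [104. 264.] 1491 top mid [0.459  0.172  0.1654] all mid [0.4008 0.2347 0.0835] size [0.122 0.138 0.168]
```

Call:
apply_moves(steps=[[0.001, 0.001, 0.025, 0, 0], [0.001, 0.001, 0.055, 0, 0], [0.001, 0.001, 0.078, 0, 0], [0.001, 0.001, 0.09, 0, 0], [0.001, 0.001, 0.094, 0, 0]])

```text
time_s: 18.27
ee_pos: [0.4515, 0.1103, 0.0402]
eef_rot: [0.0, 1.0, -0.001, -0.001]
contact_force: [-0.6, -0.2, -0.4]
finger_gap: 0.0852
gripper_force: 0.0
```

Call:
apply_moves(steps=[[0, 0, 0, 0, 0.4], [0, 0, 0, 0, 1], [0, 0, 0, 0, 1], [0, 0, 0, 0, 1], [0, 0, 0, 0, 1]])

```text
time_s: 18.68
ee_pos: [0.4523, 0.1115, 0.0426]
eef_rot: [-0.0, 1.0, -0.0, 0.001]
contact_force: [0.7, 0.3, -0.3]
finger_gap: 0.0255
gripper_force: 0.0
```

Call:
apply_moves(steps=[[0, 0, 0, 0, 1], [0, 0, 0, 0, 1], [0, 0, 0, 0, 1]])

```text
time_s: 18.93
ee_pos: [0.4523, 0.1115, 0.0426]
eef_rot: [0.0, 1.0, -0.0, 0.001]
contact_force: [-2.1, -0.8, 7.8]
finger_gap: 0.0188
gripper_force: 38.8
```

Call:
apply_moves(steps=[[0, 0, -0.01, 0, 1], [0, 0, -0.03, 0, 1], [0, 0, -0.06, 0, 1], [0, 0, -0.09, 0, 1], [0, 0, -0.11, 0, 1]])

```text
time_s: 19.35
ee_pos: [0.4523, 0.1115, 0.1553]
eef_rot: [-0.0, 1.0, -0.0, 0.001]
contact_force: [1.3, -0.2, -0.2]
finger_gap: 0.0186
gripper_force: 39.1
```

Call:
apply_moves(steps=[[0.015, -0.002, 0, 0, 1], [0.045, -0.006, 0, 0, 1], [0.077, -0.01, 0, 0, 1], [0.109, -0.014, 0, 0, 1], [0.141, -0.018, 0, 0, 1]])

```text
time_s: 19.77
ee_pos: [0.5943, 0.1296, 0.1528]
eef_rot: [-0.0, 1.0, -0.0, 0.0]
contact_force: [-0.7, -0.3, 0.3]
finger_gap: 0.0184
gripper_force: 39.1
```

Call:
apply_moves(steps=[[0.03, -0.004, 0, 0, 1], [0.048, -0.007, 0.005, 0, 1], [0.0525, -0.0075, 0.02, 0, 1], [0.0525, -0.0075, 0.035, 0, 1], [0.0525, -0.0075, 0.04, 0, 1]])

```text
time_s: 20.18
ee_pos: [0.6443, 0.1367, 0.1094]
eef_rot: [0.0, 1.0, -0.0, -0.002]
contact_force: [0.3, 0.2, -1.5]
finger_gap: 0.0187
gripper_force: 39.1
```

Call:
apply_moves(steps=[[0, 0, 0.004, 0, 1], [0, 0, 0.008, 0, 1], [0, 0, 0.011, 0, 1], [0, 0, 0.012, 0, 1], [0, 0, 0.012, 0, 1]])

```text
time_s: 20.6
ee_pos: [0.6454, 0.1368, 0.1002]
eef_rot: [-0.0, 1.0, -0.0, 0.0]
contact_force: [0.6, -0.4, -0.0]
finger_gap: 0.0187
gripper_force: 39.1
```

Call:
apply_moves(steps=[[0, 0, 0.0015, 0, 1], [0, 0, 0.003, 0, 1], [0, 0, 0.004, 0, 1], [0, 0, 0.004, 0, 1]])

```text
time_s: 20.93
ee_pos: [0.6454, 0.1368, 0.0957]
eef_rot: [-0.0, 1.0, -0.0, -0.0]
contact_force: [-0.0, 0.0, -0.8]
finger_gap: 0.0186
gripper_force: 39.3
```

Call:
apply_moves(steps=[[0, 0, 0.0005, 0, 1], [0, 0, 0.001, 0, 1], [0, 0, 0.001, 0, 1]])

```text
time_s: 21.18
ee_pos: [0.6455, 0.1368, 0.0957]
eef_rot: [-0.0, 1.0, -0.0, 0.0]
contact_force: [-4.5, -0.8, 7.8]
finger_gap: 0.0182
gripper_force: 40.2
```

Seated. Release, rise, and move back out of the cameras' way.

Call:
apply_moves(steps=[[0, 0, -0.0005, 0, 1], [0, 0, -0.0005, 0, 0.6], [0, 0, -0.0005, 0, 0.4], [0, 0, -0.0005, 0, 0.2], [0, 0, -0.0005, 0, 0.2]])

```text
time_s: 21.6
ee_pos: [0.6454, 0.1368, 0.0952]
eef_rot: [-0.0, 1.0, -0.0, -0.0]
contact_force: [1.2, 0.9, -0.5]
finger_gap: 0.066
gripper_force: 0.0
```

Call:
apply_moves(steps=[[0, 0, -0.001, 0, 0.2], [0, 0, -0.02, 0, 0.2], [0, 0, -0.05, 0, 0.2], [0, 0, -0.09, 0, 0], [0, 0, -0.12, 0, 0]])

```text
time_s: 22.02
ee_pos: [0.6454, 0.1368, 0.2181]
eef_rot: [-0.0, 1.0, -0.0, 0.001]
contact_force: [0.5, -0.9, 1.7]
finger_gap: 0.0854
gripper_force: 0.0
```

Call:
apply_moves(steps=[[-0.02, 0, -0.02, 0, 0], [-0.055, 0, -0.03, 0, 0], [-0.09, 0, -0.03, 0, 0], [-0.12, 0, -0.03, 0, 0], [-0.13, 0, -0.03, 0, 0]])

```text
time_s: 22.43
ee_pos: [0.5124, 0.1371, 0.2461]
eef_rot: [-0.0, 1.0, -0.0, 0.0]
contact_force: [-1.8, 0.1, -0.1]
finger_gap: 0.0851
gripper_force: 0.0
```

```bash
python3 w.py w10.png; python3 - <<'E'
from h import *
for n in('top','scene'):
    im,d,W=cloud(n); cv2.imwrite(f'pics/{n}2.png',im)
E
```

```text
[0.5126 0.1371 0.2463] [0.12 0.06 1.55 0.   1.53 1.69]
blue [261.  51.] 9727 top mid [0.6433 0.1371 0.095 ] all mid [0.6501 0.1427 0.0489] size [0.122 0.121 0.1  ]
blue [426. 218.] 3350 top mid [ 0.4594 -0.0648  0.0832] all mid [ 0.4596 -0.0742  0.0429] size [0.081 0.1   0.088]
blue [190. 276.] 1406 top mid [0.5032 0.1797 0.2532] all mid [0.4291 0.2194 0.1489] size [0.167 0.08  0.216]
```

View pics/scene2.png

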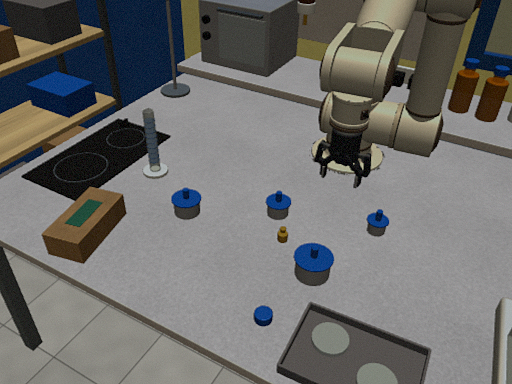

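View pics/w10.png

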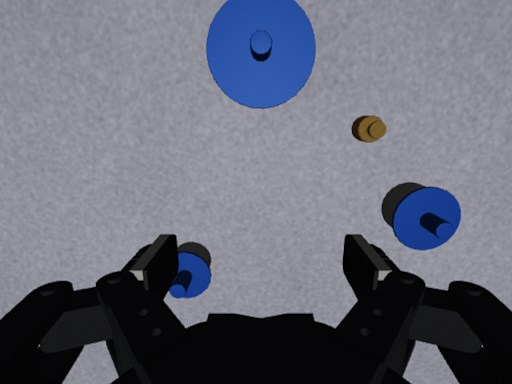

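The scene picture shows all four lids level and centred on their pots, at (378,219), (279,200), (186,197) and (314,257) px. The weight at (283,235) and the cylinder at (152,145) haven't moved. Lid4's post top reads 0.097 m, as expected.

```bash
python3 -c "from rig import sign_off; print(sign_off())"
```

```text
the job is handed in; nothing more can be done
None
```

All four pots are closed with their own lids, each sitting flat at its expected height. The pots were left standing, and the weight and cylinder were not touched. I handed the job in at about 22.5 s on the robot's clock.

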